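# Roll a turned pin one full turn on the surface plate

### The job

Check the newly turned rolling pin for straightness: with your fingertips on top of its barrel, stroke it along the dark granite plate towards the plate's other end, where the lidded turned box stands, so that it rolls exactly one full turn and the pencil line comes back to the top. Leave it lying still there, square across the plate; only roll it, never pick it up or push it from the side, and leave the box, calipers and mallet alone.

Things in the scene. Friction and masses are not known exactly. Their poses are not given: they have to be found in the camera images.
- pin: pale beech rolling pin, 0.11 to 0.2 kg, lying across the plate near one end; barrel a cylinder 36 mm in diameter, 180 mm long, plus a turned handle 50 mm long, 22 mm thick, at each end. Origin mid-barrel on its axis, 18 mm above the plate's top; x along the pin, z towards the pencil line, so z turns as it rolls. It stops by itself within a few cm of a slow push and stays where left.
- pin_line (a point): the middle of the dark pencil line, 3 mm wide, along the barrel's surface; straight up at the start, 36 mm above the plate's top. One full turn carries the pin 113 mm; halfway, at 57 mm, the line is underneath. Fingertips on the top that do not slip go twice as far as the pin, so several short strokes, lifting off between them, suit it.
- plate: dark granite surface plate, fixed and level, 300 mm along x, 450 mm along y, its flat top 60 mm above the bench. Origin: centre of its underside, at bench height; z up. The pin starts within 7 degrees of the plate's x, in the half where y is negative, and is to be rolled along the plate's +y, towards the end with the turned box.
- turned_box: bystander: dark turned wooden box with knobbed lid, 58 mm in diameter, 64 mm tall, standing on the plate near its +y end; origin at the centre of its underside. Leave it alone.
- calipers: bystander: steel outside calipers, 160 x 95 mm, 12 mm thick, lying flat on the bench beside the plate; origin under the pivot, x along the legs. Leave them alone.
- mallet: bystander: round wooden mallet lying on the bench, head 64 mm in diameter and 85 mm long, 195 mm overall; origin on the bench under the neck, x towards the head. Leave it alone.

How it is judged (in metres and radians):
On the way, in this order (a step that is already met when the one before it is completed fails the run):
1. the pin has rolled about half over: the pencil line faces down (more than 115 degrees from straight up) (angle between pin's own z axis and vertical above 2 rad and distance of pin from where it was at the start of the episode between 0.025 and 0.09 m), for 0.04 s.
2. the pencil line has come back to the top (within 20 degrees) after one turn's travel (angle between pin's own z axis and vertical below 0.35 rad and distance of pin from where it was at the start of the episode between 0.1 and 0.126 m), for 0.2 s.
At the end, for the whole second after the job is handed in: the pin lies at rest on the plate 100 to 126 mm from where it started (one turn is 113 mm), towards the other end, with its pencil line on top again (within 20 degrees of straight up) and within 17 degrees of square across the plate (all of step 2 and y of pin in the frame of plate above -0.07 m and angle between the x axis of pin and the x axis of plate, either way round below 0.3 rad and contact force between pin and plate above 0.3 N and linear speed of pin below 0.01 m/s and angular speed of pin below 0.4 rad/s); the robot touches nothing.
It fails at once if the pin is lifted off the plate (its axis more than 6 mm higher than when lying there) (height (world z) of pin above 0.084 m).
It fails at once if the pin leaves the plate (height (world z) of pin below 0.07 m).
It fails at once if the pin is pushed or gripped from the side instead of on top (touched with the grasp point between the fingers lower than 2 mm above the barrel's top) (contact force between the fingers and pin above 0.5 N and height (world z) of the grasp point below 0.098 m).
It fails at once if the turned box, calipers or mallet is disturbed (moved more than 15 mm) (distance of any of turned_box, calipers, mallet from where it was at the start of the episode above 0.015 m).
It also fails if it takes over 48 s, if anything falls off the work surface, if the arm or the gripper's body presses on something with over 40 N, if the wrist force passes 120 N, or if a joint passes its speed limit or range.

### The arm

A 6-joint arm with a two-finger parallel gripper is mounted at the origin on the work surface. World frame = base frame: x ahead of the robot, y to its left, z up, the work surface at z = 0. Lengths are in m, angles in degrees, forces in N, time in s.
With the tool pointing down it reaches from about 0.375 to 0.9 m from the base axis. Payload 3.1 kg.
Tool frame: the origin (TCP) lies between the finger pads; the fingertips stand 11 mm ahead of it and the grasp point (between the pads) lies 8 mm behind it; z points along the fingers, y is the direction in which the jaws open and shut (so a half turn about z gives the same grasp; the last joint's range is limited). The gripper opens to 85 mm and grips with 20 to 120 N. Pads are 22 mm wide; open, the fingers measure 114 mm over their backs; the gripper's body (76 mm by 85 mm) begins 54 mm behind the grasp point. The pads swing forward as they close: fully open they stand 13 mm farther back than shut.
Start: joints at [-74.456, 30.224, 82.088, -0, 67.689, -10.227], TCP at [0.272, -0.563, 0.215] pointing down, gripper open.
Joint ranges: [-176.69, 176.69], [-43.24, 126.21], [12.49, 139.97], [-82, 262], [0, 151.66], [-163.58, 163.58]. Speed limits (degrees/s): [159.86, 159.86, 180, 180, 180, 180].

### API

Orientations are given as [roll, pitch, yaw] about the fixed x, y, z axes, in that order (R = Rz(yaw) Ry(pitch) Rx(roll)).
In Python, from workcell import bot, optics, job gives the robot as it stands.
- The arm moves only by the tool arm_command, never from a script. Its argument "rows" is one flat list of numbers, 7 for each row, row after row: the shift along the world's x, y, z in mm, then the turn, a rotation vector about the world's x, y, z in degrees, then the gripper command: -1 is shut, 1 is fully open, values between are in proportion. A call has exactly 10 rows; each row shifts and turns the commanded pose from where the row before left it; what a row does not reach is not made up. A row lasts 1/10 s, in which the tool goes at most 50 mm and 8.59 degrees, less where a joint would pass 70% of its speed; a pose out of reach is approached as far as the arm can. A call with a gripper value outside its range is refused whole. The fingers move at their own pace and stop on an object; the grip force is fixed at half the most. Time passes only in rows, so rows that do not move let the fingers close, or fill a call up. It gives the time, the measured TCP pose, the force and the opening at its end, in the units of the state.
- bot.get_state(): the state, without advancing time (a new reading comes with each control period).
- optics.camera(name): name is "scene" or "side" or "wrist"; returns (picture, depth): 480x640x3 uint8, blue, green, red; 480x640 float32, m along the optical axis (not along the pixel's ray), 0 where there is no reading.
- optics.camera_params(name): a dict with "vertical_fov" (degrees; the focal length in pixels is half the picture's height over the tangent of half this angle, whatever the lens; pixels are square), "cx", "cy" (the principal point, pixels), "pose" (4x4, takes a point from camera to world coordinates). Camera axes: x right, y down, z forward; pixel columns grow to the right and rows downward; lengths in m; the calibration is good to about 2 mm. A picture is of the moment at which its call begins: read the wrist's pose just before it. camera_params takes no time and is no camera call; for the wrist camera it gives the pose at the moment of the call.
- job.sign_off(): hands the job in, once; it reports no verdict.
The state is a dict: "time": time; "joint_positions": joint angles; "dq": joint speeds; "joint_efforts": joint torques, N m; "position": TCP position; "ee_rot": TCP orientation; "force": force on the tool from outside, world axes, zero at the start; "ft_torque": the same for the moment, N m; "grip_width": finger opening in m.
Only numpy, scipy, OpenCV 4.12 (cv2) and the standard library are available. Lean on these libraries where they do the work, as an engineer would, in place of code of your own. Each camera call takes 0.05 s, during which the arm holds its last target.

## Working session

There is one attempt and no reset: what is moved stays moved. The work goes in short steps, Python scripts to look and compute and a tool call to move; the robot and the scene stay as the last step left them, time stands still between calls to the robot, and variables do not carry over. Pictures are saved under pics/ and viewed, and the job is handed in when it is done.

Besides the shell and the picture viewer there is one more tool, called after "Call:" in YAML: its name, and indented under it one key for each argument. arm_command: Moves the arm, as the interface text tells. Its arguments: {"type":"object","properties":{"rows":{"type":"array"}},"required":["rows"]}

```bash
mkdir -p pics
cat > h.py <<'E'
import numpy as np,cv2
from workcell import bot,optics,job
def cam(n,save=None):
    p=optics.camera_params(n); im,d=optics.camera(n)
    if save: cv2.imwrite('pics/'+save,im)
    return p,im,d
def K(p):
    f=240/np.tan(np.radians(p['vertical_fov']/2)); return f,p['cx'],p['cy']
def ray(p,u,v,z):
    f,cx,cy=K(p); T=np.array(p['pose']); r=T[:3,:3]@np.array([(u-cx)/f,(v-cy)/f,1.]); o=T[:3,3]
    return o+r*(z-o[2])/r[2]
def pts(p,d):
    f,cx,cy=K(p); T=np.array(p['pose']); v,u=np.mgrid[:480,:640]
    P=np.stack([(u-cx)/f*d,(v-cy)/f*d,d],-1); return P@T[:3,:3].T+T[:3,3]
E
python3 - <<'E'
from h import *
print(bot.get_state())
for n in ['scene','side','wrist']:
    p,im,d=cam(n,n+'0.png'); print(n,p)
    np.savez('/tmp/'+n+'0.npz',im=im,d=d)
E
```

```text
{'time': 0.0, 'joint_positions': array([-7.44566323e+01,  3.02791502e+01,  8.21563846e+01,  5.27849383e-04,
        6.76892106e+01, -1.02276397e+01]), 'dq': array([-0.12131186, -0.07673153,  0.06118449,  0.05461519,  0.01878985,
       -0.03108705]), 'joint_efforts': array([-8.20889682e-05, -4.42349517e+01, -1.78025454e+01, -3.01708842e-04,
        8.51510209e-03,  1.46290425e-06]), 'position': array([ 0.2715564 , -0.56209146,  0.21423169]), 'ee_rot': array([-1.79877323e+02, -2.26298540e-02,  2.57707822e+01]), 'force': array([0.51360103, 0.88112266, 0.00523918]), 'ft_torque': array([ 0.02769612, -0.00014915, -0.00499795]), 'grip_width': 0.08531974690772548}
scene {'vertical_fov': 54.02141257514004, 'cx': 313.8418318986301, 'cy': 238.399264239576, 'pose': array([[ 0.28138262,  0.58450428, -0.76103783,  1.27479977],
       [ 0.95934693, -0.18940598,  0.20923394, -0.16342938],
       [-0.02184699, -0.78897409, -0.61403794,  0.65798768],
       [ 0.        ,  0.        ,  0.        ,  1.        ]])}
side {'vertical_fov': 47.105350348882645, 'cx': 311.7029932601604, 'cy': 245.27510868080878, 'pose': array([[-0.92293842, -0.23703676,  0.30331213,  0.2360174 ],
       [-0.38462001,  0.600329  , -0.70119365,  0.793754  ],
       [-0.0158784 , -0.76381848, -0.64523578,  0.83159686],
       [ 0.        ,  0.        ,  0.        ,  1.        ]])}
wrist {'vertical_fov': 65.27042991877022, 'cx': 320.39829159599634, 'cy': 242.36154314347553, 'pose': array([[ 0.43443125, -0.85929368, -0.26997009,  0.33980618],
       [-0.90070093, -0.4153556 , -0.12734816, -0.52985413],
       [-0.00270412,  0.29848633, -0.95441008,  0.37313028],
       [ 0.        ,  0.        ,  0.        ,  1.        ]])}
```

View pics/scene0.png

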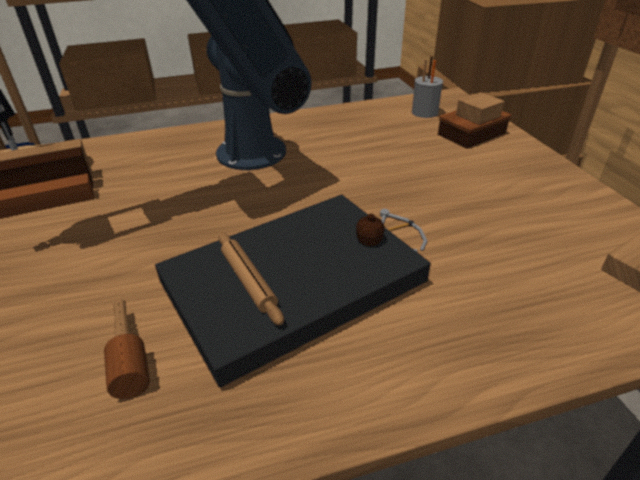

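View pics/side0.png

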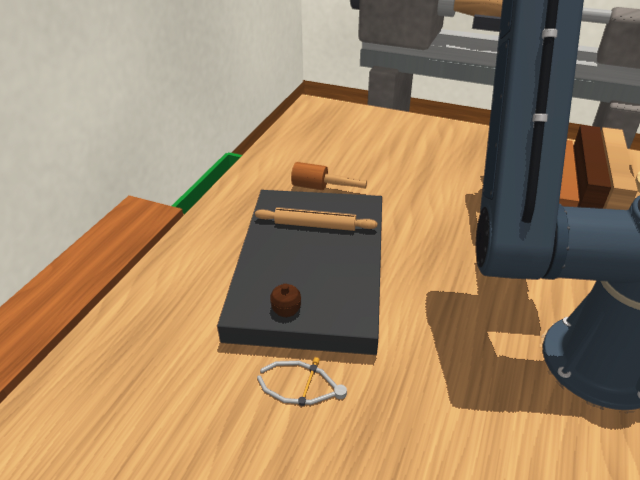

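View pics/wrist0.png

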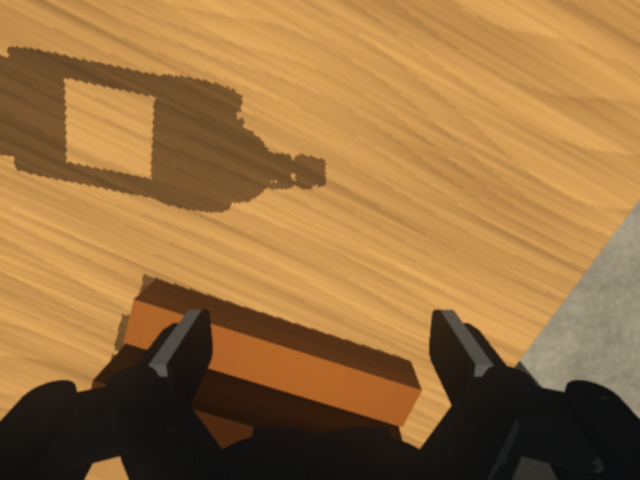

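The scene view shows the dark plate (corners near 158,268 / 341,198 / 428,264 / 218,365), with the pin at (250,280), the box at (370,230), the calipers beyond it and the mallet at (125,360). The side view shows the same things, with the pin from (257,215) to (377,225). The wrist view shows no target yet. Next I'll measure.

```bash
cat >> h.py <<'E'
def meas(n,im,d,p,plate=True):
    P=pts(p,d); hsv=cv2.cvtColor(im,cv2.COLOR_BGR2HSV); ok=d>0
    out={}
    if plate:
        m=ok&(abs(P[...,2]-.06)<.006)&(hsv[...,2]<75)
        nl,l,st,_=cv2.connectedComponentsWithStats(m.astype(np.uint8)); k=1+np.argmax(st[1:,4]); m=l==k
        q=P[m]; out['plate']=cv2.minAreaRect((q[:,:2]*1000).astype(np.float32)); out['pz']=np.median(q[:,2])
    m=ok&(P[...,2]>.064)&(P[...,2]<.105)&(hsv[...,2]>80)&(hsv[...,0]<25)&(P[...,0]>.2)&(P[...,0]<.95)&(abs(P[...,1])<.5)
    nl,l,st,_=cv2.connectedComponentsWithStats(m.astype(np.uint8)); k=1+np.argmax(st[1:,4]); m=l==k
    q=P[m]; out['pin']=cv2.minAreaRect((q[:,:2]*1000).astype(np.float32)); out['n']=m.sum(); out['ztop']=np.percentile(q[:,2],98)
    # top of the barrel points
    t=q[q[:,2]>out['ztop']-.006]; c=t[:,:2].mean(0); w,V=np.linalg.eigh(np.cov(t[:,:2].T)); a=V[:,1]*np.sign(V[0,1])
    s=(t[:,:2]-c)@a; out['top']=(c+a*(s.max()+s.min())/2, np.degrees(np.arctan2(a[1],a[0])), s.max()-s.min())
    return out,m
E
python3 - <<'E'
from h import *
for n in ['scene','side']:
    z=np.load('/tmp/'+n+'0.npz'); o,m=meas(n,z['im'],z['d'],optics.camera_params(n)); print(n,o)
    im=z['im'].copy(); im[m]=(0,255,0); cv2.imwrite(f'pics/m_{n}.png',im)
    if n=='side': cv2.imwrite('pics/crop.png',cv2.resize(z['im'][180:340,210:400],None,fx=4,fy=4)[:600,:760])
E
```

```text
scene {'plate': ((595.4468383789062, -23.962677001953125), (301.2179260253906, 449.4934387207031), 16.16692352294922), 'pz': np.float64(0.06005651545819274), 'pin': ((622.198974609375, -112.25570678710938), (272.3983459472656, 35.50953674316406), 12.79201889038086), 'n': np.int64(1677), 'ztop': np.float64(0.09709780398542739), 'top': (array([ 0.63493005, -0.11016837]), np.float64(12.969533245450558), np.float64(0.21128107912067604))}
side {'plate': ((592.552001953125, -21.359130859375), (296.176513671875, 452.8391418457031), 16.230804443359375), 'pz': np.float64(0.06104173100999288), 'pin': ((620.951904296875, -126.4910888671875), (276.7742004394531, 75.23101043701172), 12.155111312866211), 'n': np.int64(1598), 'ztop': np.float64(0.09886911278982205), 'top': (array([ 0.61764924, -0.10688954]), np.float64(13.121894341781315), np.float64(0.17987678501226956))}
```

View pics/crop.png

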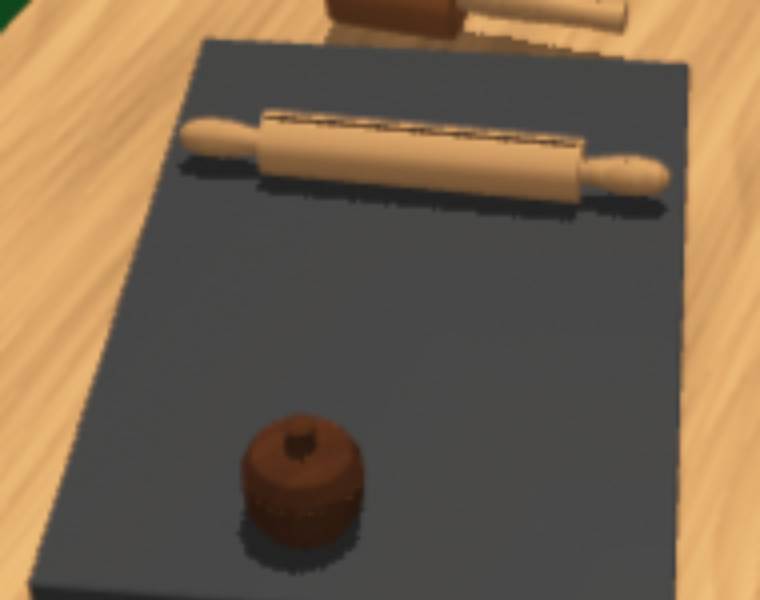

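The crop shows the pencil line from the barrel's left end at about (275,209) in the full image to its right end at about (356,215.5), lying on top. I'll cast rays at z = 0.096.

Run:
```python
from h import *
p=optics.camera_params('side')
a=ray(p,275.5,209.3,.096); b=ray(p,355.5,215.5,.096); print('line side',a,b,(a+b)/2,np.linalg.norm(a-b),np.degrees(np.arctan2(*(a-b)[1::-1])))
z=np.load('/tmp/scene0.npz'); cv2.imwrite('pics/crop2.png',cv2.resize(z['im'][220:340,200:300],None,fx=5,fy=5,interpolation=cv2.INTER_CUBIC))
# box
for n in ['scene','side']:
    z=np.load(f'/tmp/{n}0.npz'); P=pts(optics.camera_params(n),z['d']); m=(P[...,2]>.108)&(P[...,2]<.14)&(z['d']>0)&(abs(P[...,0]-.6)<.2)&(P[...,1]>0)&(P[...,1]<.3)
    print('box',P[m].mean(0),m.sum())
```

```text
line side [ 0.70574284 -0.09142432  0.096     ] [ 0.53103038 -0.13518048  0.096     ] [ 0.61838661 -0.1133024   0.096     ] 0.18010842011523565 14.060329889297867
box [0.5767019  0.14487075 0.11465779] 86
box [0.57017838 0.15171689 0.11337723] 164
```

View pics/crop2.png

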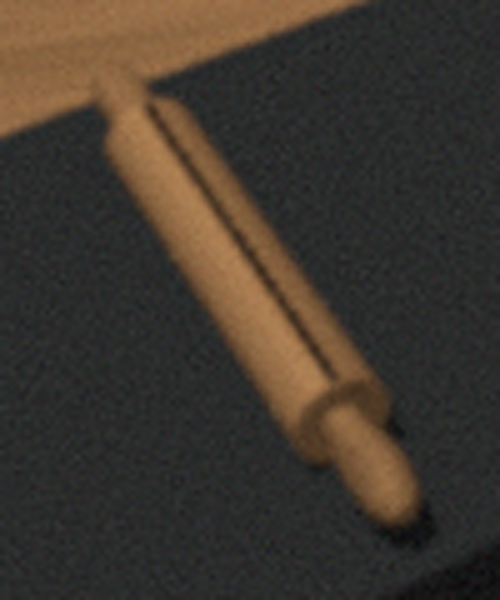

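Call:
arm_command:
  rows: [35,42,0,0,0,8,0,35,42,0,0,0,8,0,35,42,0,0,0,8,0,35,42,0,0,0,8,0,35,42,0,0,0,8,0,35,42,0,0,0,8,0,35,42,0,0,0,8,0,35,42,0,0,0,8,0,35,42,0,0,0,8,0,33,42,0,0,0,5,0]

```text
time: 1.15
position: [0.5918, -0.176, 0.215]
ee_rot: [-180.0, -0.0, 103.0]
force: [0.1, -0.7, -0.3]
grip_width: 0.0428
```

The scene crop shows the line from (230,241) to (267,295.6), which I'll use as a second view. I'll also look through the wrist camera.

Run:
```python
from h import *
p=optics.camera_params('scene')
a=ray(p,267.2,295.6,.096); b=ray(p,230,241,.096); print('line scene',(a+b)/2,np.linalg.norm(a-b),np.degrees(np.arctan2(*(a-b)[1::-1])))
print(bot.get_state()['position'])
p,im,d=cam('wrist','w1.png'); print(p['pose'])
```

```text
line scene [ 0.62033311 -0.11014933  0.096     ] 0.17308601775226778 12.767112012628777
[ 0.59175343 -0.17599358  0.21497445]
[[ 9.74343483e-01  2.15028322e-01  6.64650103e-02  5.74005853e-01]
 [ 2.25065286e-01 -9.30060843e-01 -2.90400491e-01 -1.02234609e-01]
 [-6.27826839e-04  2.97908792e-01 -9.54594132e-01  3.73764895e-01]
 [ 0.00000000e+00  0.00000000e+00  0.00000000e+00  1.00000000e+00]]
```

View pics/w1.png

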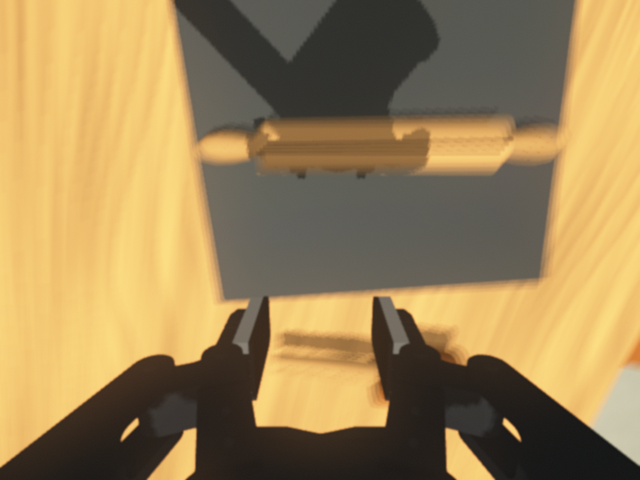

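The wrist view shows the pin from u≈262 to 515 near v≈145, slightly motion-blurred. The line looks near v≈140. I'll take it again now that the arm is still.

Run:
```python
from h import *
p,im,d=cam('wrist'); 
P=pts(p,d); print(meas('wrist',im,d,p,False)[0])
cv2.imwrite('pics/w2.png',cv2.resize(im[90:210,180:580],None,fx=2,fy=2,interpolation=cv2.INTER_CUBIC))
```

```text
{'pin': ((618.786865234375, -111.47286987304688), (277.53497314453125, 35.81725311279297), 12.959826469421387), 'n': np.int64(13844), 'ztop': np.float64(0.09687790786231554), 'top': (array([ 0.63283008, -0.10786647]), np.float64(12.886702852765598), np.float64(0.20962177847993738))}
```

View pics/w2.png

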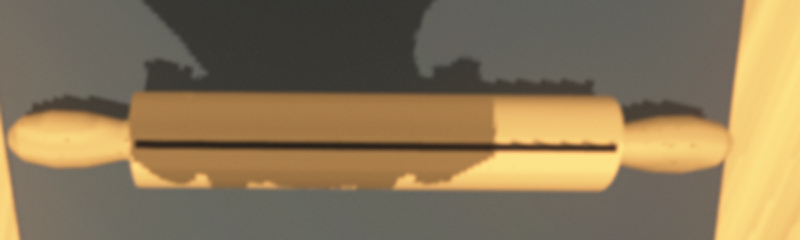

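The wrist ray measurement gives the centre at (0.619, -0.1115), yaw 13.0°, with a size of 277 × 36 mm, which matches the given 280 × 36. Next I'll approach to about 8 mm behind the axis.

Call:
arm_command:
  rows: [10,19,0,0,0,0,0,10,19,-5,0,0,0,0,9,18,-20,0,0,0,0,0,0,-25,0,0,0,0,0,0,-25,0,0,0,0,0,0,-20,0,0,0,0,0,0,-6,0,0,0,0,0,0,0,0,0,0,0,0,0,0,0,0,0,0,0,0,0,0,0,0,0]

```text
time: 2.25
position: [0.6206, -0.1224, 0.1156]
ee_rot: [179.9, 0.1, 102.7]
force: [-0.9, 1.2, -0.3]
grip_width: 0.0426
```

Run:
```python
from h import *
p,im,d=cam('side','s2.png'); cv2.imwrite('pics/s2c.png',cv2.resize(im[160:300,230:400],None,fx=4,fy=4))
p,im,d=cam('wrist','w3.png')
```

```text
(no output)
```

View pics/s2c.png

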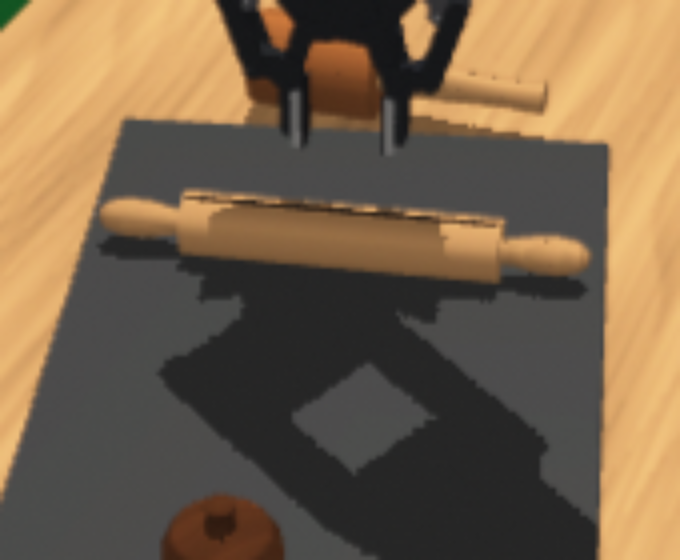

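View pics/w3.png

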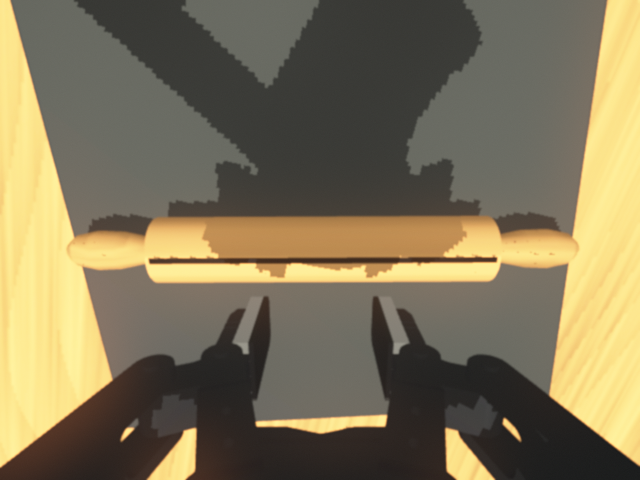

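Run:
```python
from h import *
print(bot.get_state()['position'],bot.get_state()['time'])
def proj(p,X):
    f,cx,cy=K(p);T=np.array(p['pose']);q=T[:3,:3].T@(np.array(X)-T[:3,3]);return q[:2]/q[2]*f+[cx,cy]
for n in ['side','wrist']:
    p,im,d=cam(n)
    c=np.array([.6206,-.1224]);a=np.array([np.cos(.226),np.sin(.226)])
    for s in(-.026,.026):
        for z in (.097,.105,.115,.125): print(n,s,z,proj(p,[*(c+a*s),z]))
    P=pts(p,d)
    m=(d>0)&(np.linalg.norm(P[...,:2]-c,axis=-1)<.1)&(P[...,2]>.1)&(P[...,2]<.17)
    v,u=np.where(m)
    for zz in np.arange(.100,.16,.006):
        k=(P[...,2]>zz)&(P[...,2]<zz+.006)&m
        if k.sum():
            q=(P[k][:,:2]-c); print(n,round(zz,3),k.sum(),'along',(q@a).min().round(3),(q@a).max().round(3),'fwd',np.percentile(q@[-a[1],a[0]],[2,50,98]).round(3))
```

```text
[ 0.62044712 -0.12213974  0.11546304] 2.35
side -0.026 0.097 [327.24996688 210.54746685]
side -0.026 0.105 [327.25839097 207.65302945]
side -0.026 0.115 [327.2690215 204.0004778]
side -0.026 0.125 [327.27976527 200.30901558]
side 0.026 0.097 [304.34006381 208.51586799]
side 0.026 0.105 [304.25240894 205.62983925]
side 0.026 0.115 [304.14180156 201.9881009 ]
side 0.026 0.125 [304.03002285 198.30779642]
side 0.1 6 along -0.079 0.078 fwd [0.015 0.016 0.018]
side 0.13 2 along -0.028 0.021 fwd [0.002 0.003 0.004]
side 0.136 12 along -0.027 0.029 fwd [-0.008  0.01   0.014]
side 0.142 33 along -0.035 0.033 fwd [-0.006  0.009  0.014]
side 0.148 36 along -0.036 0.033 fwd [-0.008  0.009  0.013]
side 0.154 33 along -0.035 0.033 fwd [-0.004  0.008  0.014]
wrist -0.026 0.097 [271.5107173  281.74594671]
wrist -0.026 0.105 [269.50306165 288.24821186]
wrist -0.026 0.115 [266.74655584 297.17580447]
wrist -0.026 0.125 [263.67125137 307.13590158]
wrist 0.026 0.097 [373.1471666  281.36512094]
wrist 0.026 0.105 [375.35387934 287.85144202]
wrist 0.026 0.115 [378.38368327 296.75712361]
wrist 0.026 0.125 [381.76388445 306.69274853]
wrist 0.13 84 along -0.023 0.021 fwd [-0.009 -0.     0.009]
wrist 0.136 427 along -0.034 0.032 fwd [-0.01   0.007  0.011]
wrist 0.142 722 along -0.036 0.034 fwd [-0.01   0.007  0.012]
wrist 0.148 797 along -0.036 0.034 fwd [-0.01   0.007  0.012]
wrist 0.154 891 along -0.036 0.034 fwd [-0.009  0.007  0.012]
```

Both views put the half-open fingertips at z≈0.131, which is 15 mm behind the TCP. Touching like that would put the grasp point below the limit, so I'll shut the fingers and measure again.

Call:
arm_command:
  rows: [0,0,10,0,0,0,-1,0,0,0,0,0,0,-1,0,0,0,0,0,0,-1,0,0,0,0,0,0,-1,0,0,0,0,0,0,-1,0,0,0,0,0,0,-1,0,0,0,0,0,0,-1,0,0,0,0,0,0,-1,0,0,0,0,0,0,-1,0,0,0,0,0,0,-1]

```text
time: 3.45
position: [0.6197, -0.1218, 0.1242]
ee_rot: [-180.0, -0.0, 102.8]
force: [-0.1, 0.2, -0.1]
grip_width: 0.0002
```

```bash
cat >> h.py <<'E'
def tips():
    st=bot.get_state(); print(st['position'],st['time'],st['grip_width'])
    c=st['position'][:2];t=np.radians(st['ee_rot'][2]-90);a=np.array([np.cos(t),np.sin(t)])
    for n in ['side','wrist']:
        p,im,d=cam(n,'tip_%s_%.2f.png'%(n,st['time'])); P=pts(p,d)
        m=(d>0)&(np.linalg.norm(P[...,:2]-c,axis=-1)<.1)&(P[...,2]>.1)&(P[...,2]<.17)
        for zz in np.arange(.100,.16,.004):
            k=(P[...,2]>zz)&(P[...,2]<zz+.004)&m
            if k.sum():
                q=(P[k][:,:2]-c); print(n,round(zz,3),k.sum(),'along',(q@a).min().round(3),(q@a).max().round(3),'fwd',np.percentile(q@[-a[1],a[0]],[2,50,98]).round(3))
E
python3 -c "from h import *; tips()"; ls pics
```

```text
[ 0.61973498 -0.12179044  0.12415418] 3.45 0.00017388587442757834
side 0.1 2 along 0.067 0.086 fwd [0.014 0.016 0.017]
side 0.14 2 along -0.002 0.0 fwd [0.008 0.009 0.009]
side 0.144 10 along -0.008 0.01 fwd [0.004 0.011 0.012]
side 0.148 14 along -0.013 0.011 fwd [-0.001  0.009  0.015]
side 0.152 22 along -0.013 0.012 fwd [-0.002  0.01   0.015]
side 0.156 21 along -0.013 0.011 fwd [0.005 0.009 0.013]
wrist 0.14 1 along -0.003 -0.003 fwd [0.01 0.01 0.01]
wrist 0.144 162 along -0.013 0.011 fwd [0.006 0.01  0.011]
wrist 0.148 295 along -0.014 0.013 fwd [0.006 0.01  0.011]
wrist 0.152 341 along -0.014 0.013 fwd [0.006 0.007 0.011]
wrist 0.156 369 along -0.014 0.013 fwd [0.006 0.01  0.011]
crop.png
crop2.png
m_scene.png
m_side.png
s2.png
s2c.png
scene0.png
side0.png
tip_side_3.45.png
tip_wrist_3.45.png
w1.png
w2.png
w3.png
wrist0.png
```

Run:
```python
from h import *
im=cv2.imread('pics/tip_side_3.45.png'); a=cv2.resize(im[130:230,250:380],None,fx=6,fy=6)
cv2.imwrite('pics/t1.png',a)
```

```text
(no output)
```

View pics/t1.png

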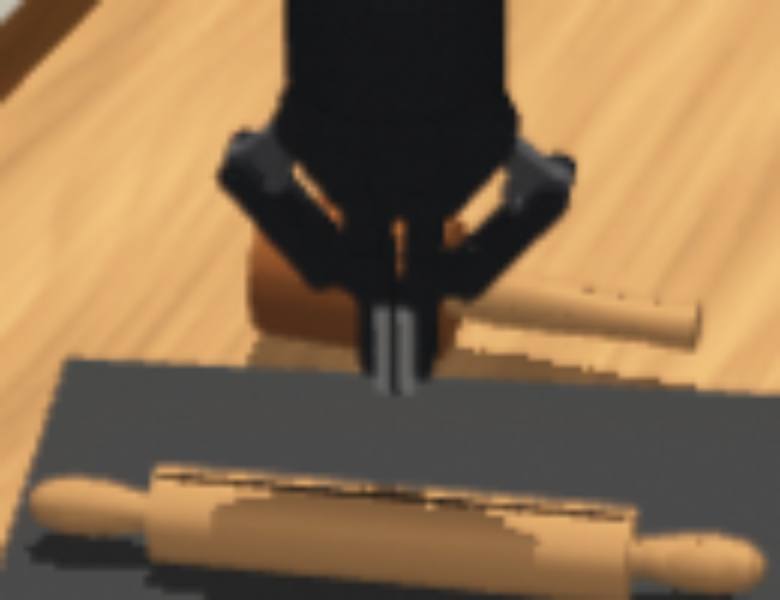

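View pics/tip_wrist_3.45.png

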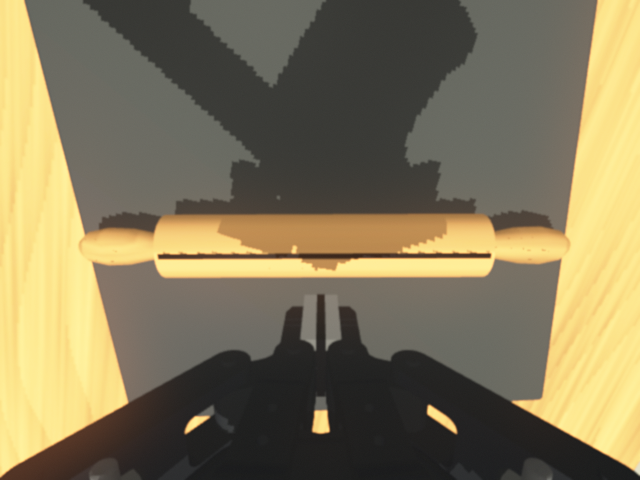

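The pad tip sits well clear of the pin: its front lower edge is at (316,195) in the side view and (322,294) in the wrist view. I'll triangulate it and also check the tip-to-body geometry.

Run:
```python
from h import *
def oray(p,u,v):
    f,cx,cy=K(p);T=np.array(p['pose']);r=T[:3,:3]@np.array([(u-cx)/f,(v-cy)/f,1.]);return T[:3,3],r/np.linalg.norm(r)
def tri(*L):
    A=np.zeros((3,3));b=np.zeros(3)
    for o,r in L:
        M=np.eye(3)-np.outer(r,r);A+=M;b+=M@o
    X=np.linalg.solve(A,b);return X,[np.linalg.norm((np.eye(3)-np.outer(r,r))@(X-o)) for o,r in L]
ps=optics.camera_params('side');pw=optics.camera_params('wrist')
print('tip',tri(oray(ps,315.8,195.3),oray(pw,322,294)))
print('line mid',tri(oray(ps,315.5,212.4),oray(pw,325,256)))
print('pad top? ',tri(oray(ps,315.8,181.5),oray(pw,322,345)))
# elevation profile of the gripper above the tips
p,im,d=cam('side'); P=pts(p,d); c=bot.get_state()['position'][:2]
m=(d>0)&(np.linalg.norm(P[...,:2]-c,axis=-1)<.08)&(P[...,2]>.12)
a=np.array([np.cos(.223),np.sin(.223)])
for z in np.arange(.136,.32,.008):
    k=m&(P[...,2]>z)&(P[...,2]<z+.008)
    if k.sum(): q=(P[k][:,:2]-c);print(round(z,3),k.sum(),(q@a).min().round(3),(q@a).max().round(3),'fwd',(q@[-a[1],a[0]]).max().round(3))
```

```text
tip (array([ 0.61667451, -0.11231392,  0.14318065]), [np.float64(0.0008017327699363933), np.float64(0.0008017327699365155)])
line mid (array([ 0.61808979, -0.11190752,  0.09684221]), [np.float64(0.001080332369592646), np.float64(0.001080332369592712)])
pad top?  (array([ 0.61699209, -0.11415563,  0.17761156]), [np.float64(0.0007897047927483345), np.float64(0.0007897047927481436)])
0.136 1 -0.004 -0.004 fwd 0.009
0.144 26 -0.01 0.012 fwd 0.015
0.152 38 -0.014 0.012 fwd 0.013
0.16 38 -0.014 0.012 fwd 0.014
0.168 48 -0.014 0.014 fwd 0.015
0.176 37 -0.019 0.018 fwd 0.016
0.184 87 -0.033 0.031 fwd 0.016
0.192 148 -0.039 0.04 fwd 0.016
0.2 107 -0.045 0.043 fwd 0.019
0.208 122 -0.051 0.052 fwd 0.022
0.216 134 -0.055 0.059 fwd 0.021
0.224 183 -0.062 0.06 fwd 0.02
0.232 216 -0.061 0.06 fwd 0.023
0.24 162 -0.052 0.051 fwd 0.024
0.248 158 -0.043 0.042 fwd 0.023
0.256 61 -0.041 0.038 fwd 0.015
0.264 33 -0.038 0.036 fwd 0.038
0.272 121 -0.038 0.035 fwd 0.041
0.28 133 -0.038 0.034 fwd 0.04
0.288 132 -0.038 0.034 fwd 0.041
0.296 130 -0.038 0.033 fwd 0.042
0.304 144 -0.038 0.036 fwd 0.04
0.312 205 -0.037 0.035 fwd 0.042
```

Triangulation puts the shut tips at z = 0.143 while the reported TCP is 0.124. That disagrees with the stated 11 mm by about 30 mm. A cautious force-guarded touch on the bare plate, ahead of the pin, will show which is right before I touch the pin.

Call:
arm_command:
  rows: [-12,45,0,0,0,0,-1,-2,10,-10,0,0,0,-1,0,0,-16,0,0,0,-1,0,0,-10,0,0,0,-1,0,0,-4,0,0,0,-1,0,0,-3,0,0,0,-1,0,0,-3,0,0,0,-1,0,0,-3,0,0,0,-1,0,0,-3,0,0,0,-1,0,0,-3,0,0,0,-1]

```text
time: 4.6
position: [0.6059, -0.067, 0.0692]
ee_rot: [180.0, 0.0, 102.8]
force: [-0.1, 0.5, -0.8]
grip_width: -0.0001
```

Run:
```python
from h import *
s=bot.get_state();print(s['position'],s['force'])
p,im,d=cam('side','s5.png'); cv2.imwrite('pics/s5c.png',cv2.resize(im[150:270,250:380],None,fx=5,fy=5))
```

```text
[ 0.60589415 -0.06695367  0.0692251 ] [-0.05421999  0.54899557 -0.83401203]
```

View pics/s5c.png

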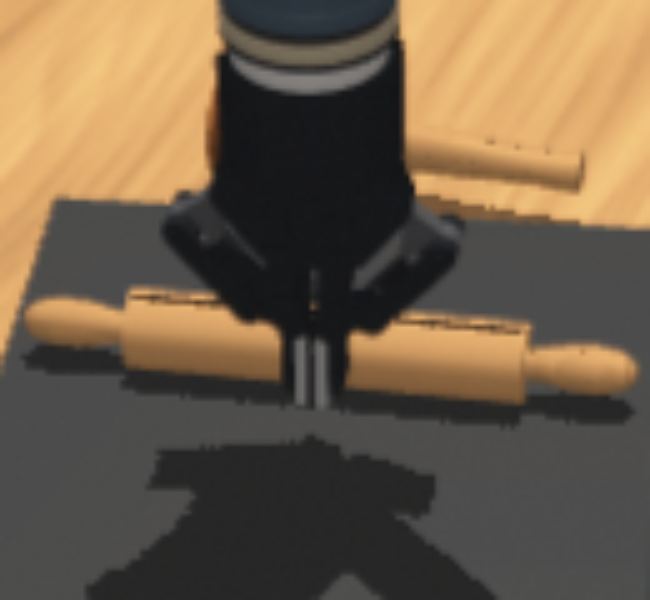

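The state says TCP 0.069, so by the spec the tip would be at 0.058, below the plate, yet there is no contact. The tip and its shadow are visibly still apart, so vision is right. I'll go on down and expect contact at a reading of about 0.041.

Call:
arm_command:
  rows: [0,0,-10,0,0,0,-1,0,0,-9,0,0,0,-1,0,0,-2,0,0,0,-1,0,0,-2,0,0,0,-1,0,0,-1,0,0,0,-1,0,0,-1,0,0,0,-1,0,0,-1,0,0,0,-1,0,0,-1,0,0,0,-1,0,0,-1,0,0,0,-1,0,0,0,0,0,0,-1]

```text
time: 5.65
position: [0.606, -0.0668, 0.044]
ee_rot: [179.9, 0.0, 102.8]
force: [-3.8, 0.6, 14.0]
grip_width: 0.0001
```

Contact came at a reading of about z = 0.044 on the plate (top 0.060), with about 5 N per mm of press. So the shut tips really end about 16 mm above the reported z. Contact on the barrel should therefore come at a reading of about 0.080, and the grasp point, which by spec is 19 mm behind the tips at mid-pad, will be at about 0.115. I'll lift, go back over the pin and stop just above it.

Call:
arm_command:
  rows: [0,0,30,0,0,0,-1,0,0,26,0,0,0,-1,5,-20,0,0,0,0,-1,5,-20,0,0,0,0,-1,4,-13,0,0,0,0,-1,0,0,-8,0,0,0,-1,0,0,-4,0,0,0,-1,0,0,-2,0,0,0,-1,0,0,0,0,0,0,-1,0,0,0,0,0,0,-1]

```text
time: 6.65
position: [0.6195, -0.1191, 0.0829]
ee_rot: [-180.0, -0.0, 102.8]
force: [1.0, 0.1, 0.5]
grip_width: -0.0
```

Run:
```python
from h import *
s=bot.get_state();print(s['position'],s['force'])
p,im,d=cam('wrist'); cv2.imwrite('pics/w6c.png',im[150:480,60:580])
p,im,d=cam('side','s6.png'); cv2.imwrite('pics/s6c.png',cv2.resize(im[150:250,250:380],None,fx=5,fy=5))
```

```text
[ 0.61947522 -0.1190623   0.0828554 ] [1.02411489 0.08718457 0.54818468]
```

View pics/s6c.png

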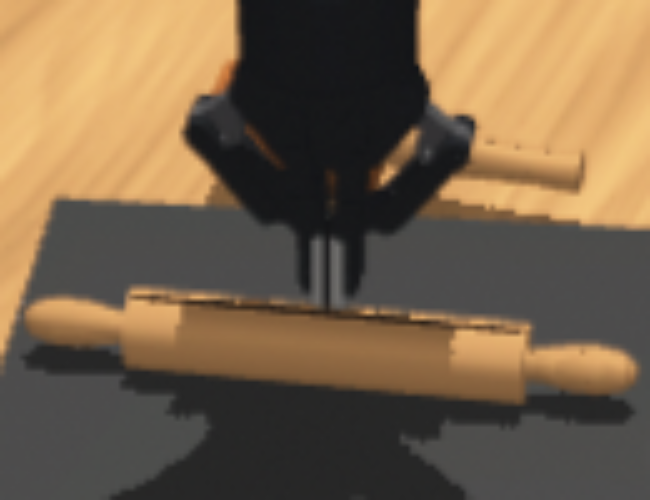

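View pics/w6c.png

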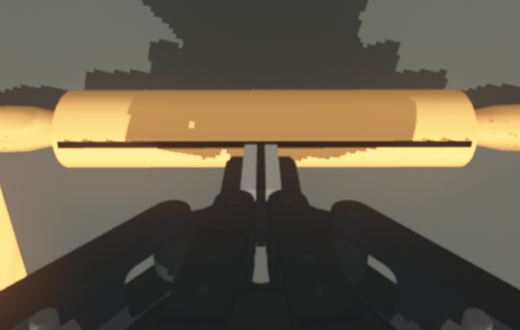

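The tips are now just above the barrel, slightly behind the pencil line, and centred. First stroke.

Call:
arm_command:
  rows: [0,0,-3,0,0,0,-1,0,0,-1.5,0,0,0,-1,-1,4,0,0,0,0,-1,-1,4,0,0,0,0,-1,-1,4,0,0,0,0,-1,-1,4,0,0,0,0,-1,-1,4,0,0,0,0,-1,-0.5,2,0,0,0,0,-1,0,0,0,0,0,0,-1,0,0,0,0,0,0,-1]

```text
time: 7.75
position: [0.6151, -0.0979, 0.0799]
ee_rot: [179.9, 0.1, 102.8]
force: [-0.9, 0.1, 4.9]
grip_width: -0.0003
```

```bash
cat >> h.py <<'E'
def line(tag,off=0):
    s=bot.get_state();print(s['time'],s['position'],s['force'])
    p,im,d=cam('wrist'); o,m=meas('wrist',im,d,p,False)
    c,(w,h),a=o['pin']; print(np.round(c,1),round(w,1),round(h,1),round(a,2),o['ztop'].round(4))
    c=np.array(c)
    t=np.radians(12.96);r=np.array([-np.sin(t),np.cos(t)])
    print('travel mm',(c-[618.8,-111.5])@r,'lateral',(c-[618.8,-111.5])@[r[1],-r[0]],'tcp rel axis',(s['position'][:2]*1000-c)@r)
    cv2.imwrite('pics/%s.png'%tag,im[60:480,40:600])
E
python3 -c "from h import *; line('a1')"
```

```text
7.75 [ 0.61512623 -0.09790093  0.07988107] [-0.90912844  0.13410231  4.91112477]
[616.  -98.8] 278.2 33.7 12.81 0.0958
travel mm 12.979170126434664 lateral 0.11468528083909524 tcp rel axis 1.0974072954747132
```

View pics/a1.png

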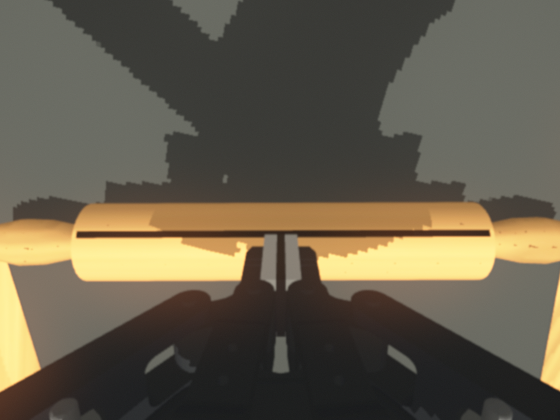

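The first stroke works. The pin has rolled about 12 mm straight at yaw 12.8° and the press is 4.9 N. I'll finish the stroke, lift, go back and set down.

Call:
arm_command:
  rows: [-1,4,0,0,0,0,-1,-1,4,0,0,0,0,-1,-1,4,0,0,0,0,-1,0,0,0,0,0,0,-1,0,0,8,0,0,0,-1,1.7,-7.5,0,0,0,0,-1,1.7,-7.5,0,0,0,0,-1,0,0,0,0,0,0,-1,0,0,-4,0,0,0,-1,0,0,0,0,0,0,-1]

```text
time: 8.8
position: [0.6138, -0.1007, 0.0817]
ee_rot: [-179.9, -0.1, 102.7]
force: [0.3, -0.2, 0.1]
grip_width: 0.0003
```

```bash
python3 -c "from h import *; line('a2')"
```

```text
8.8 [ 0.61380192 -0.10066662  0.08172588] [ 0.27202244 -0.19177455  0.09565025]
[614.4 -92.9] 278.6 33.9 13.06 0.0965
travel mm 19.13983160592327 lateral -0.13395451674231573 tcp rel axis -7.461487364424609
```

View pics/a2.png

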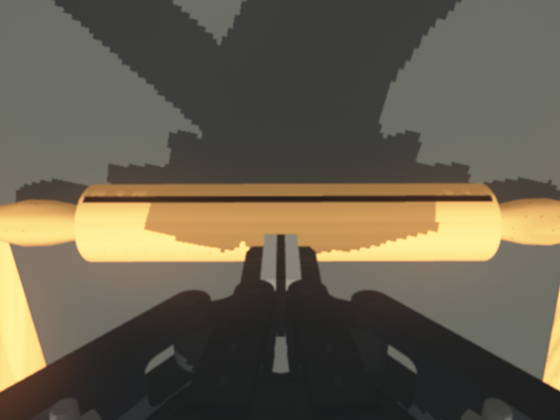

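The pin has gone about 18 mm and the pads are about 7 mm behind the axis, just above the barrel. The wrist view shows the line moving forward. Now full stroke cycles.

Call:
arm_command:
  rows: [0,0,-4,0,0,0,-1,-1,4,0,0,0,0,-1,-1.2,5.5,0,0,0,0,-1,-1.2,5.5,0,0,0,0,-1,-1.2,5.5,0,0,0,0,-1,-1.2,5.5,0,0,0,0,-1,-0.7,3,0,0,0,0,-1,0,0,0,0,0,0,-1,0,0,8,0,0,0,-1,3.4,-14.6,0,0,0,0,-1]

```text
time: 9.85
position: [0.6116, -0.0852, 0.0876]
ee_rot: [180.0, -0.0, 102.9]
force: [0.9, -0.4, -0.5]
grip_width: 0.0003
```

```bash
python3 -c "from h import *; line('a3')"
```

```text
9.85 [ 0.6116052  -0.08519708  0.0875531 ] [ 0.88404765 -0.38732685 -0.45400865]
[611.1 -78.1] 277.0 33.7 12.86 0.0965
travel mm 34.27338663345936 lateral -0.06371286372189289 tcp rel axis -7.0268995403411925
```

View pics/a3.png

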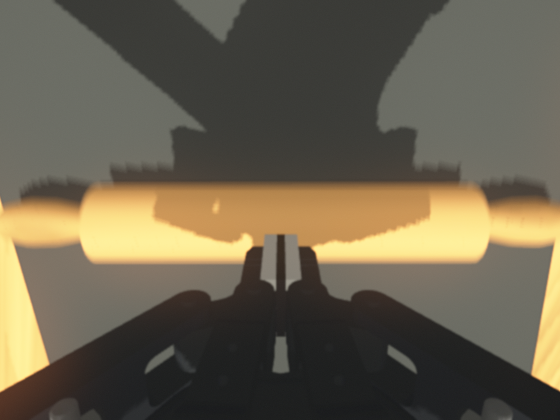

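The pin has gone about 33 mm, straight, and the line is now out of sight past the front. Next cycle.

Call:
arm_command:
  rows: [0,0,-6,0,0,0,-1,0,0,-2,0,0,0,-1,-1.2,5.3,0,0,0,0,-1,-1.3,5.5,0,0,0,0,-1,-1.2,5.5,0,0,0,0,-1,-1.3,5.5,0,0,0,0,-1,-1.2,5.2,0,0,0,0,-1,-0.4,2,0,0,0,0,-1,0,0,8,0,0,0,-1,3.4,-14.6,0,0,0,0,-1]

```text
time: 10.9
position: [0.6079, -0.0708, 0.0869]
ee_rot: [-180.0, -0.1, 102.9]
force: [-0.4, -0.4, -0.6]
grip_width: -0.0001
```

```bash
python3 -c "from h import *; line('a4')"
```

```text
10.9 [ 0.60787352 -0.07082113  0.08693941] [-0.40513195 -0.37730156 -0.55962609]
[607.2 -62.3] 277.4 33.6 12.88 0.0965
travel mm 50.50111450573588 lateral -0.2735872476770318 tcp rel axis -8.40797322813664
```

Call:
arm_command:
  rows: [0,0,-6,0,0,0,-1,0,0,-2,0,0,0,-1,-1.2,5.3,0,0,0,0,-1,-1.3,5.5,0,0,0,0,-1,-1.2,5.5,0,0,0,0,-1,-1.3,5.5,0,0,0,0,-1,-1.2,5.2,0,0,0,0,-1,-0.4,2,0,0,0,0,-1,0,0,8,0,0,0,-1,3.2,-13.6,0,0,0,0,-1]

```text
time: 11.95
position: [0.6044, -0.0556, 0.0868]
ee_rot: [-180.0, -0.1, 102.9]
force: [0.9, -0.1, 0.1]
grip_width: -0.0002
```

```bash
python3 -c "from h import *; line('a5')"
```

```text
11.95 [ 0.60444768 -0.05559304  0.08683518] [ 0.90658262 -0.14467236  0.0949037 ]
[604.2 -47.4] 276.4 35.1 13.02 0.0966
travel mm 65.74475744984456 lateral 0.19915045005171095 tcp rel axis -8.043116279458316
```

View pics/a5.png

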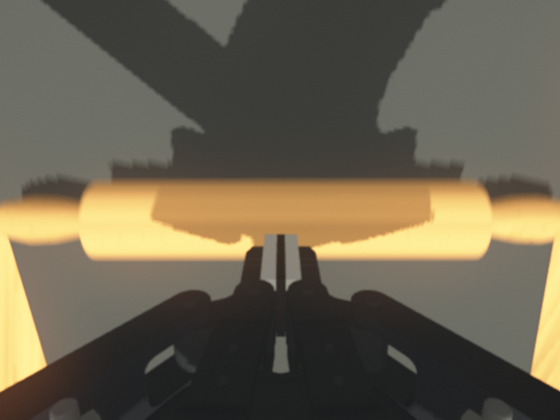

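About 65 mm so far, and still straight. The half-over step has been passed. Two more cycles.

Call:
arm_command:
  rows: [0,0,-6,0,0,0,-1,0,0,-2,0,0,0,-1,-1.2,5.3,0,0,0,0,-1,-1.3,5.5,0,0,0,0,-1,-1.2,5.5,0,0,0,0,-1,-1.3,5.5,0,0,0,0,-1,-1.2,5.2,0,0,0,0,-1,-0.4,2,0,0,0,0,-1,0,0,8,0,0,0,-1,3.2,-13.6,0,0,0,0,-1]

```text
time: 13.0
position: [0.601, -0.0402, 0.0868]
ee_rot: [-180.0, -0.0, 102.9]
force: [0.5, -0.3, -0.8]
grip_width: -0.0005
```

```bash
python3 -c "from h import *; line('a6')"
```

```text
13.0 [ 0.60103705 -0.04019296  0.08677207] [ 0.47782213 -0.30704467 -0.8063004 ]
[600.4 -31.2] 277.7 33.7 12.87 0.0965
travel mm 82.4291084647277 lateral 0.06379639533267323 tcp rel axis -8.954776089233743
```

Call:
arm_command:
  rows: [0,0,-6,0,0,0,-1,0,0,-2,0,0,0,-1,-1.2,5.3,0,0,0,0,-1,-1.3,5.5,0,0,0,0,-1,-1.2,5.5,0,0,0,0,-1,-1.3,5.5,0,0,0,0,-1,-1.2,5.2,0,0,0,0,-1,-0.4,2,0,0,0,0,-1,0,0,8,0,0,0,-1,3.2,-13.6,0,0,0,0,-1]

```text
time: 14.05
position: [0.5976, -0.0248, 0.0868]
ee_rot: [-180.0, -0.0, 102.9]
force: [-0.1, 0.2, -0.6]
grip_width: -0.0
```

```bash
python3 -c "from h import *; line('a7')"
```

```text
14.05 [ 0.59762005 -0.02483656  0.08675445] [-0.10313616  0.24359396 -0.55062505]
[596.8 -15.8] 277.3 34.6 12.85 0.0965
travel mm 98.19006585609142 lateral -0.02877884287893906 tcp rel axis -8.984171544099707
```

View pics/a7.png

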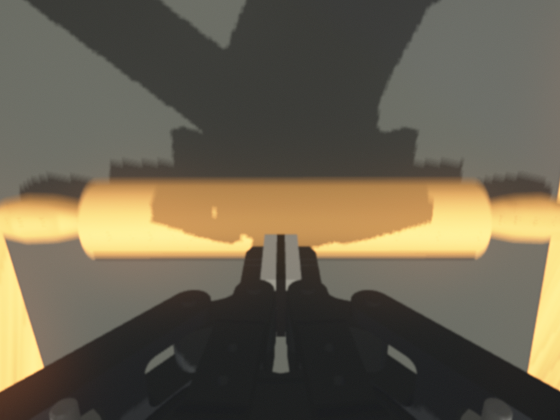

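The pin has gone about 97.5 mm, so about 15 mm of roll is left. I'll make one last stroke of 29 mm, ending slowly, then lift straight off.

Call:
arm_command:
  rows: [-0.3,1.2,-6,0,0,0,-1,0,0,-2,0,0,0,-1,-1.2,5.2,0,0,0,0,-1,-1.2,5,0,0,0,0,-1,-1.2,5,0,0,0,0,-1,-1.2,5,0,0,0,0,-1,-1,4,0,0,0,0,-1,-0.6,2.5,0,0,0,0,-1,-0.4,1.5,0,0,0,0,-1,0,0,0,0,0,0,-1]

```text
time: 15.1
position: [0.5919, 0.0035, 0.0798]
ee_rot: [179.9, 0.0, 102.8]
force: [-1.3, 0.7, 10.4]
grip_width: 0.0001
```

Call:
arm_command:
  rows: [0,0,6,0,0,0,-1,0,0,14,0,0,0,-1,5,-20,20,0,0,0,-1,5,-20,20,0,0,0,-1,5,-20,20,0,0,0,-1,5,-20,10,0,0,0,-1,0,0,0,0,0,0,-1,0,0,0,0,0,0,-1,0,0,0,0,0,0,-1,0,0,0,0,0,0,-1]

```text
time: 16.1
position: [0.61, -0.0751, 0.1677]
ee_rot: [-179.9, -0.1, 102.8]
force: [0.0, 0.7, 0.1]
grip_width: 0.0
```

Run:
```python
from h import *
line('a8')
p,im,d=cam('side','s8.png'); cv2.imwrite('pics/s8c.png',cv2.resize(im[180:330,220:390],None,fx=4,fy=4))
```

```text
16.1 [ 0.60996374 -0.07505424  0.16769331] [0.03982917 0.65814165 0.06973282]
[593.1  -2.7] 277.0 35.6 12.75 0.097
travel mm 111.82423908960841 lateral -0.6143045410729719 tcp rel axis -74.32514940383798
```

View pics/a8.png

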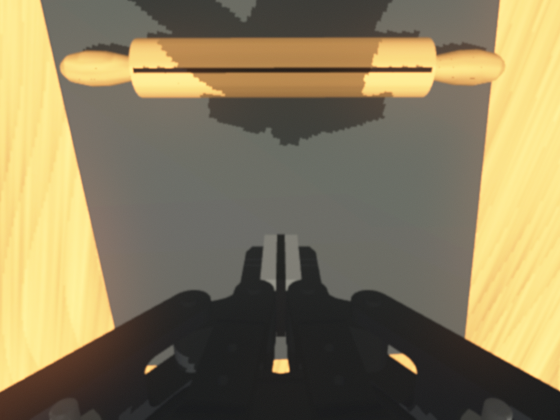

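View pics/s8c.png

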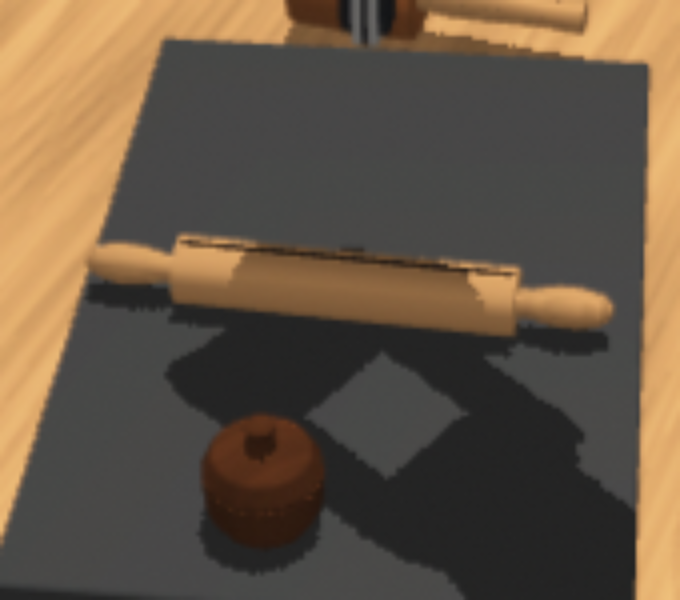

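The pin lies with its line on top (wrist image at about (324,130), side view along the crest). I'll check the line angle and that it is at rest, then hand in.

Run:
```python
from h import *
line('a9'); p=optics.camera_params('wrist')
q=ray(p,324,130,.096); t=np.radians(12.96);r=np.array([-np.sin(t),np.cos(t)])
print('line off axis mm',(q[:2]*1000-[593.1,-2.7])@r)
job.sign_off()
```

```text
16.2 [ 0.61038473 -0.07533166  0.16797694] [-0.72176038  0.05856299  0.15953159]
[593.2  -2.4] 278.4 35.6 12.74 0.0969
travel mm 112.05733107208971 lateral -0.4385328145530245 tcp rel axis -74.92301349510134
line off axis mm -1.5652980142414408
the job is handed in; nothing more can be done
```

I rolled the pin one full turn towards the turned box in seven short strokes, with shut fingertips on top of the barrel at 5 to 10 N. I then lifted clear and handed the job in at about 16 s.

**Last checks:**
- **Travel:** about 112 mm, against 113 mm for one turn.
- **Pencil line:** on top, about 1.6 mm off the axis, or roughly 5°.
- **Squareness:** the pin's yaw is 12.7° and the plate's is 16.2°, so it lies within 4° of square.
- **At rest:** two looks 0.1 s apart agreed to within 0.3 mm.
- **Other things:** the fingers were clear of everything, and the box looked untouched. I didn't measure the box, calipers or mallet again at the end.

**One disagreement:** the reported TCP height didn't match the stated tool geometry. Both cameras, and a touch on bare plate, put the shut fingertips 16 to 19 mm above the reported z, where the spec says they should be 11 mm below it. I worked from the seen and felt fingertip height, which puts the grasp point at about 0.115 m during the strokes. Taking the reported TCP at face value would put it at about 0.088 m, below the 0.098 m limit. I judged that reading wrong but couldn't confirm it independently.

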